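# Show a capacitor block's terminals to the inspection lens

### The job

Check the terminals of the square capacitor block, the one with brass lugs on three of its sides: pick it up by the post on its top, hold it upright over the middle of the round pad at the height of the lens, and turn it so that the side with one lug, then the side with two, then the side with three squarely faces the lens, pausing for a second at each. Then stand it upright in the middle of the shallow wooden tray, letting go only when it is down, and leave it there.

Things in the scene. Friction and masses are not known exactly. Their poses are not given: they have to be found in the camera images.
- cap_mid (a point): Square brown capacitor block, 56 x 56 mm, case 50 mm high, ~0.25 kg, loose, upright. Point: centre of the case, 25 mm above its underside. z up; brass lugs (12 mm out, half-way up): one on the +y side, two on +x, three on -y, none on -x. A cream post, 16 mm square, 36 mm tall, parallel to the sides, stands mid-top: grip it there. A like but oblong block (52 x 84 mm) stands by: not this one.
- pad (a point): Centre of the top of the round black rubber pad (72 mm across, 8 mm above the bench) on the grey base (250 x 70 mm) of the fixed inspection stand. x points level from the pad towards the lens, z up.
- lens (a point): Centre of the front glass of the inspection lens, a black tube 36 mm thick and 100 mm long lying level on the same stand, axis 60 mm above the bench, top 78 mm; it looks across the pad from 75 mm away. x points along the tube away from the pad (the lens looks along -x), z up.
- tray: Shallow square tray of pale wood, fixed, 130 x 130 mm outside, 120 x 120 mm inside, 22 mm high, floor 5 mm thick; origin at the centre of its underside on the bench, x and y along its sides, z up.
Not all that is in view belongs to the job. Leave any pink or red look-alike of the part that bears cap_mid alone.

How it is judged:
By the outcome, as a careful person would: the job done as asked, in the order asked, and still so for the second after the job is handed in, with the robot touching nothing.
It also fails if it takes over 58 s, if anything falls off the work surface, if the arm or the gripper's body presses on something with over 40 N, if the wrist force passes 120 N, or if a joint passes its speed limit or range.

### The arm

A 6-joint arm with a two-finger parallel gripper is mounted at the origin on the work surface. World frame = base frame: x ahead of the robot, y to its left, z up, the work surface at z = 0. Lengths are in m, angles in degrees, forces in N, time in s.
With the tool pointing down it reaches from about 0.4 to 0.825 m from the base axis. Payload 7 kg.
Tool frame: the origin (TCP) lies on the centre line of the jaws, within the pads' length; the fingertips stand 8 mm ahead of it and the grasp point (between the pads) lies 11 mm behind it; z points along the fingers, y is the line along which they close (so a half turn about z gives the same grasp; the last joint's range is limited). The gripper opens to 88 mm and grips with 3 to 60 N. Pads are 19 mm wide; open, the fingers measure 130 mm over their backs; the gripper's body (78 mm by 193 mm) begins 47 mm behind the grasp point.
Start: joints at [90.132, 20.546, 0.682, 0, -70.136, -16.507], TCP at [0.19, 0.648, 0.235] pointing down, gripper open.
Joint ranges: [-176.03, 176.03], [-82.01, 121.73], [-58.28, 71.71], [-173.87, 95.51], [-174.79, -0.11], [-173.66, 173.66]. Speed limits (degrees/s): [136.94, 136.94, 172.46, 180, 180, 180].

### API

Orientations are given as [roll, pitch, yaw] about the fixed x, y, z axes, in that order (R = Rz(yaw) Ry(pitch) Rx(roll)).
In Python, from plant import telemetry, viewer, close_job, models gives the robot as it stands.
- The arm moves only by the shell command python3 -m handwheel 'ROWS' [FORCE]. ROWS is JSON, a list of rows, each an object with "grip": the closure, from -1 (fully open) to 1 (shut); "travel": the shift along the tool's x, y, z as a fraction of full scale, a list of three; "spin": the turn about the tool's z as a fraction of full scale. A call has 1 to 8 rows; each row shifts and turns the commanded pose from where the row before left it, along the tool's axes as they then stand; what a row does not reach is not made up. Full scale, the value 1, is 0.025 m for a shift and 5 degrees for a turn. A row lasts 1/8 s, in which the tool goes at most 62.5 mm and 10.7 degrees, less where a joint would pass 70% of its speed; a pose out of reach is approached as far as the arm can. A call with a number of a shift or a turn outside -1 to 1 is refused whole. A call with a gripper value outside its range is refused whole. The fingers move at their own pace and stop on an object; FORCE is the grip in N (left out, the last holds). Time passes only in rows, so rows that do not move let the fingers close. It gives the time, the measured TCP pose, the force, the opening and the grip force at its end, in the units of the state.
- telemetry.get_state(): the state, without advancing time (a new reading comes with each control period).
- viewer.capture(name): name is "scene" or "top"; returns the picture (480x640x3 uint8, red, green, blue); there is no depth.
- viewer.calibration(name): a dict with "fx", "fy", "cx", "cy" (pixels), "T" (4x4, takes a point from camera to world coordinates). Camera axes: x right, y down, z forward; pixel columns grow to the right and rows downward; lengths in m; the calibration is good to about 2 mm. A picture is of the moment at which its call begins. calibration takes no time and is no camera call.
- close_job(): hands the job in; it is judged then, once.
Trained networks look in the newest picture that a camera, given by its name, has taken for a name from the list of things; names that differ only in an ending like _2 or _b are one class to them, and where a whole thing is asked for, a point or a joint stands for the part that bears it (a point fixed in the world has none). Each returns a list of dicts, best first, with "p" (0 to 1); they miss things now and then, are a little off and sometimes report something else, mostly with a low value. They report only what shows in the picture. A call takes as long as a camera call. They do not tell look-alikes from the thing itself.
- models.find_in(camera, thing): "position" ([column, row] in pixels, amid what is visible of it).
The state is a dict: "time_s": time; "joints": joint angles; "qd": joint speeds; "joint_torque": joint torques, N m; "tcp_pos": TCP position; "eef_rot": TCP orientation; "contact_force": force on the tool from outside, world axes, zero at the start; "moment": the same for the moment, N m; "gripper_width": finger opening in m; "gripper_force": force on a finger pad.
Only numpy, scipy, OpenCV 4.12 (cv2) and the standard library are available. Lean on these libraries where they do the work, as an engineer would, in place of code of your own. Each camera call takes 0.05 s, during which the arm holds its last target. There are 200 camera calls.

## Working session

There is one attempt and no reset: what is moved stays moved. The work goes in short steps, Python scripts to look and compute and a shell command to move; the robot and the scene stay as the last step left them, time stands still between calls to the robot, and variables do not carry over. Pictures are saved under pics/ and viewed, at most 10 in all, crops included, and the job is handed in when it is done.

```bash
mkdir -p pics
cat > h.py <<'E'
import numpy as np,cv2
from plant import telemetry,viewer,close_job,models
def snap(c,n):
    im=viewer.capture(c);cv2.imwrite(f'pics/{n}.png',im[:,:,::-1]);return im
def w(c,px,z):
    k=viewer.calibration(c);T=np.array(k['T'])
    d=T[:3,:3]@np.array([(px[0]-k['cx'])/k['fx'],(px[1]-k['cy'])/k['fy'],1]);o=T[:3,3]
    return o+d*(z-o[2])/d[2]
def pix(c,p):
    k=viewer.calibration(c);T=np.linalg.inv(np.array(k['T']));q=T[:3,:3]@np.array(p)+T[:3,3]
    return np.array([k['fx']*q[0]/q[2]+k['cx'],k['fy']*q[1]/q[2]+k['cy']])
E
python3 - <<'E'
from h import *
for c in ['top','scene']:
    snap(c,c+'0')
    print(c,np.round(np.array(viewer.calibration(c)['T']),3).tolist(),viewer.calibration(c)['fx'])
    for t,z in [('cap_mid',.025),('pad',.008),('lens',.06),('tray',.01)]:
        for r in models.find_in(c,t)[:3]: print(t,np.round(r['position']),round(r['p'],2),w(c,r['position'],z).round(3))
s=telemetry.get_state();print(s)
E
```

```text
top [[0.002, -0.99, 0.141, 0.344], [-1.0, -0.004, -0.015, 0.012], [0.016, -0.141, -0.99, 1.149], [0.0, 0.0, 0.0, 1.0]] 478.6715939183374
cap_mid [448. 262.] 0.93 [ 0.445 -0.307  0.025]
cap_mid [402. 241.] 0.7 [ 0.495 -0.199  0.025]
cap_mid [453. 315.] 0.6 [ 0.322 -0.313  0.025]
pad [311. 191.] 0.97 [0.619 0.019 0.008]
lens [308. 193.] 0.81 [0.601 0.024 0.06 ]
tray [190. 244.] 0.67 [0.487 0.308 0.01 ]
scene [[0.495, 0.656, -0.57, 1.117], [0.869, -0.369, 0.33, -0.352], [0.007, -0.658, -0.753, 0.922], [0.0, 0.0, 0.0, 1.0]] 515.9754977208177
cap_mid [150. 267.] 0.93 [ 0.317 -0.319  0.025]
cap_mid [231. 304.] 0.61 [ 0.497 -0.202  0.025]
cap_mid [173. 309.] 0.58 [ 0.449 -0.311  0.025]
lens [356. 314.] 0.89 [ 0.664 -0.002  0.06 ]
tray [425. 223.] 0.66 [0.497 0.308 0.01 ]
{'time_s': 0.5, 'joints': array([ 9.01322727e+01,  2.05471050e+01,  6.79444166e-01, -1.43827890e-03,
       -7.01349170e+01, -1.65071045e+01]), 'qd': array([-0.0184448 ,  0.03516207,  0.06383503, -0.00685943,  0.00368148,
       -0.10019588]), 'joint_torque': array([ 1.95107609e-04, -5.81799960e+01,  2.93071872e+01,  6.99726820e+00,
        1.19284619e-02, -3.00688907e-05]), 'tcp_pos': array([0.19029678, 0.6475773 , 0.23452917]), 'eef_rot': array([ 1.79997144e+02,  5.64470375e-04, -1.63753205e+01]), 'contact_force': array([-0.85972319,  0.39560853, -0.13757134]), 'moment': array([-0.04550946,  0.07112543,  0.029567  ]), 'gripper_force': 0.0, 'gripper_width': 0.08765769500906767}
```

View pics/top0.png

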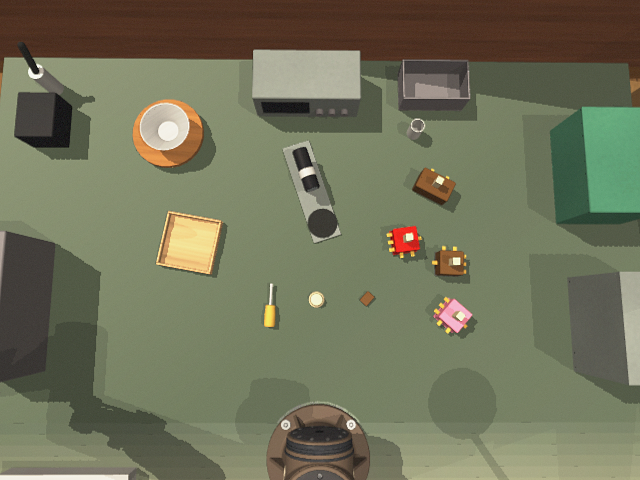

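View pics/scene0.png

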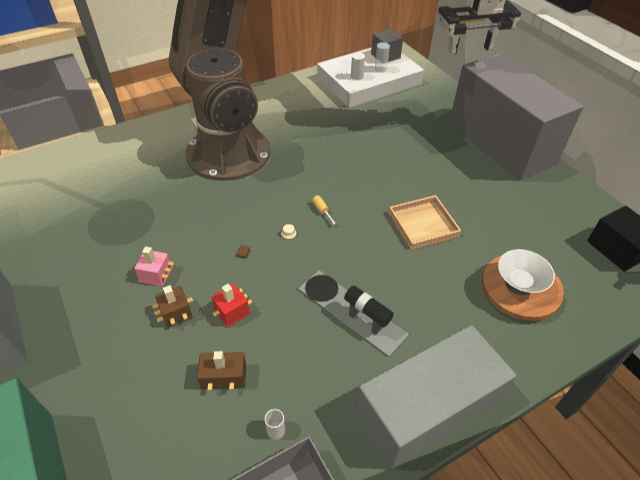

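Top view: the brown square block is at (451,262), with pink (453,315), red (405,240) and oblong (434,185) decoys. The pad is at (322,223), with the lens tube from (316,190) up to (300,150), and the tray at (190,244). The scene view agrees: block at (173,305), pad at (322,288).

Run:
```python
from h import *
a=cv2.imread('pics/top0.png');b=cv2.imread('pics/scene0.png')
f=lambda i,x,y,s:cv2.resize(i[y:y+s,x:x+s],(390,390),interpolation=cv2.INTER_CUBIC)
v=np.hstack([f(a,420,230,60),f(b,140,270,70)]);cv2.imwrite('pics/crop1.png',v)
def rect(m,name,c,z):
    n,l,s,ce=cv2.connectedComponentsWithStats(m.astype(np.uint8))
    i=1+np.argmax(s[1:,4]);p=np.argwhere(l==i)[:,::-1].astype(np.float32)
    W=np.array([w(c,q,z)[:2] for q in p],np.float32)
    hull=cv2.convexHull(W);r=cv2.minAreaRect(hull)
    print(name,c,'cent',W.mean(0).round(4),'px',ce[i].round(1),'rect',np.round(r[0],4),np.round(r[1],4),round(r[2],1),len(p))
def box(x0,x1,y0,y1):
    m=np.zeros((480,640),bool);m[y0:y1,x0:x1]=1;return m
for c,im,bx in [('top',a,dict(cap=(430,472,242,282),pad=(300,345,205,242),base=(280,345,135,250),tray=(150,230,205,280))),('scene',b,dict(cap=(150,200,280,330),pad=(300,345,272,306),base=(295,412,268,358),tray=(380,470,190,252)))]:
    hsv=cv2.cvtColor(im,cv2.COLOR_BGR2HSV);H,S,V=[hsv[...,i].astype(int) for i in range(3)]
    rect(box(*bx['cap'])&(V>170)&(S<100),'post',c,.086)
    rect(box(*bx['cap'])&(H<18)&(S>90)&(V<140),'case',c,.05)
    rect(box(*bx['pad'])&(V<45),'pad',c,.008)
    rect(box(*bx['base'])&~((H>30)&(H<75)&(S>45)),'base',c,.0)
    rect(box(*bx['tray'])&(H<25)&(S>60)&(V>90),'tray',c,.022)
for n,p in [('padpx',pix('top',[.54,0,.008]))]: print(p)
```

```text
post top cent [ 0.4433 -0.3075] px [456.1 260.5] rect [ 0.4433 -0.3083] [0.0157 0.0163] 0.2 58
case top cent [ 0.4344 -0.2828] px [441.  265.8] rect [ 0.4293 -0.2888] [0.075  0.0464] 40.1 160Traceback (most recent call last):
  File "<stdin>", line 17, in <module>
  File "<stdin>", line 7, in rect
    return _wrapfunc(a, 'argmax', axis=axis, out=out, **kwds)
    return bound(*args, **kwds)
ValueError: attempt to get argmax of an empty sequence
```

View pics/crop1.png

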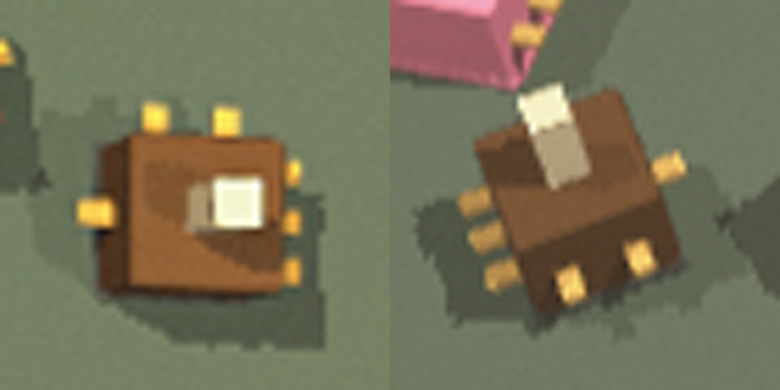

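The crop shows the two-lug side facing world +x, one lug facing +y and three facing -y, so the block's yaw is near 0, perhaps -3°.

Run:
```python
from h import *
from scipy.optimize import least_squares
a=cv2.imread('pics/top0.png');b=cv2.imread('pics/scene0.png')
def comps(m):
    n,l,s,ce=cv2.connectedComponentsWithStats(m.astype(np.uint8));return [(i,s[i,4],ce[i]) for i in range(1,n) if s[i,4]>5],l
def box(x0,x1,y0,y1):
    m=np.zeros((480,640),bool);m[y0:y1,x0:x1]=1;return m
D={'top':(a,(430,472,242,282),(300,345,205,242),(280,345,135,250),(150,230,205,280)),'scene':(b,(150,200,282,330),(300,345,272,306),(295,412,268,358),(380,470,190,252))}
C={}
lug=np.array([[0,34],[34,-14],[34,14],[-14,-34],[0,-34],[14,-34]])*1e-3
obs=[]
for c,(im,cb,pb,bb,tb) in D.items():
    hsv=cv2.cvtColor(im,cv2.COLOR_BGR2HSV);H,S,V=[hsv[...,i].astype(int) for i in range(3)]
    cs,_=comps(box(*cb)&(H>13)&(H<28)&(S>110)&(V>130))
    for i,n,q in cs: obs.append((c,q))
    print(c,'lugs',[(n,q.round(1).tolist()) for i,n,q in cs])
    cs,l=comps(box(*pb)&(V<62)&(S<110))
    if cs:
        i=max(cs,key=lambda x:x[1]); p=np.argwhere(l==i[0])[:,::-1]
        e=cv2.fitEllipse(cv2.convexHull(p.astype(np.int32)));print(c,'pad',i[1],w(c,i[2],.008).round(4),w(c,e[0],.008).round(4),np.round(e[1],1))
    else: print('padV',im[223,322],im[288,322])
    cs,l=comps(box(*tb)&(H<25)&(S>60)&(V>90));i=max(cs,key=lambda x:x[1])
    p=np.argwhere(l==i[0])[:,::-1]; W=np.array([w(c,q,.022)[:2] for q in p],np.float32)
    print(c,'tray',cv2.minAreaRect(cv2.convexHull(W)),W.mean(0))
    cs,l=comps(box(*bb)&(np.abs(im.max(2).astype(int)-im.min(2))<22)&(V>62)|box(*bb)&(V<62)&(S<110));i=max(cs,key=lambda x:x[1])
    p=np.argwhere(l==i[0])[:,::-1]; W=np.array([w(c,q,.005)[:2] for q in p],np.float32)
    print(c,'base',cv2.minAreaRect(cv2.convexHull(W)))
def res(v):
    t=v[2];R=np.array([[np.cos(t),-np.sin(t)],[np.sin(t),np.cos(t)]]);L=lug@R.T+v[:2]
    r=[]
    for c,q in obs:
        P=np.array([pix(c,[*x,.025]) for x in L]);k=np.argmin(np.linalg.norm(P-q,axis=1));r+=list(P[k]-q)
    return r
s=least_squares(res,[.443,-.308,-.03],loss='soft_l1');print('cap',s.x[:2].round(4),np.degrees(s.x[2]),np.round(res(s.x),1))
t=s.x[2]
for c in D: print(c,'post px pred',pix(c,[*s.x[:2],.086]))
```

```text
top lugs [(np.int32(338), [450.3, 260.7]), (np.int32(27), [434.6, 262.2])]
top pad 541 [ 0.5412 -0.0089  0.008 ] [ 0.5413 -0.0089  0.008 ] [27.8 28. ]Traceback (most recent call last):
  File "<stdin>", line 23, in <module>
  File "h.py", line 6, in w
    k=viewer.calibration(c);T=np.array(k['T'])
ValueError: time passes only in moves, steps and waits
```

```bash
python3 - <<'E'
s=open('h.py').read().replace("k=viewer.calibration(c);","k=cal(c);").replace("def snap","import functools\n@functools.lru_cache\ndef cal(c): return viewer.calibration(c)\ndef snap",1)
open('h.py','w').write(s)
E
cat > m.py <<'E'
from h import *
from scipy.optimize import least_squares
a=cv2.imread('pics/top0.png');b=cv2.imread('pics/scene0.png')
def comps(m):
    n,l,s,ce=cv2.connectedComponentsWithStats(m.astype(np.uint8));return [(i,s[i,4],ce[i]) for i in range(1,n) if s[i,4]>4],l
def box(x0,x1,y0,y1):
    m=np.zeros((480,640),bool);m[y0:y1,x0:x1]=1;return m
D={'top':(a,(430,472,242,282),(300,345,205,242),(280,345,135,250),(150,230,205,280)),'scene':(b,(150,200,284,330),(300,345,272,306),(295,412,268,358),(380,470,190,252))}
lug=np.array([[0,34],[34,-14],[34,14],[-17,-34],[0,-34],[17,-34]])*1e-3
obs=[]
for c,(im,cb,pb,bb,tb) in D.items():
    hsv=cv2.cvtColor(im,cv2.COLOR_BGR2HSV);H,S,V=[hsv[...,i].astype(int) for i in range(3)]
    cs,_=comps(box(*cb)&(H>13)&(H<28)&(S>110)&(V>165))
    for i,n,q in cs: obs.append((c,q))
    print(c,'lugs',[(int(n),q.round(1).tolist()) for i,n,q in cs])
    cs,l=comps(box(*pb)&(V<62)&(S<110));i=max(cs,key=lambda x:x[1]); p=np.argwhere(l==i[0])[:,::-1]
    e=cv2.fitEllipse(cv2.convexHull(p.astype(np.int32)));print(c,'pad',i[1],w(c,i[2],.008).round(4),w(c,e[0],.008).round(4))
    for n,m,z in [('tray',box(*tb)&(H<25)&(S>60)&(V>90),.022),('base',box(*bb)&((np.ptp(im.astype(int),axis=2)<22)&(V>62)|(V<62)&(S<110)),.005)]:
        cs,l=comps(m);i=max(cs,key=lambda x:x[1])
        p=np.argwhere(l==i[0])[:,::-1]; W=np.array([w(c,q,z)[:2] for q in p],np.float32)
        print(c,n,np.round(np.hstack(cv2.minAreaRect(cv2.convexHull(W))),4),W.mean(0))
def res(v):
    t=v[2];R=np.array([[np.cos(t),-np.sin(t)],[np.sin(t),np.cos(t)]]);L=lug@R.T+v[:2]
    r=[]
    for c,q in obs:
        P=np.array([pix(c,[*x,.025]) for x in L]);k=np.argmin(np.linalg.norm(P-q,axis=1));r+=list(P[k]-q)
    return r
s=least_squares(res,[.443,-.308,-.03],loss='soft_l1');print('cap',s.x[:2].round(4),np.degrees(s.x[2]),np.round(res(s.x),1))
for c in D: print(c,'post px pred',pix(c,[*s.x[:2],.086]))
E
python3 m.py
```

```text
top lugs [(18, [443.5, 247.8]), (17, [454.5, 248.4]), (6, [464.5, 256.0]), (21, [434.4, 262.4]), (6, [464.5, 264.0]), (8, [464.5, 271.5])]
top pad 541 [ 0.5412 -0.0089  0.008 ] [ 0.5413 -0.0089  0.008 ]
top tray [ 0.4912  0.3053  0.1356  0.1321 79.7756] [0.4904845 0.3060652]
top base [6.21800e-01 1.27000e-02 2.53700e-01 8.30000e-02 1.85416e+01] [0.6198325  0.01569267]
scene lugs [(22, [189.5, 299.5]), (13, [154.8, 305.6]), (14, [157.0, 311.9]), (22, [184.3, 315.6]), (15, [159.5, 318.8]), (23, [172.1, 320.5])]
scene pad 635 [ 0.5417 -0.0099  0.008 ] [ 0.5416 -0.0099  0.008 ]
scene tray [ 0.4985  0.2997  0.143   0.1481 79.6186] [0.5007393  0.29830638]
scene base [0.6203 0.015  0.2723 0.1602 0.3171] [0.63074195 0.01304597]
cap [ 0.4422 -0.3084] -2.2885591791090056 [-0.4  1.   0.4  1.  -1.3  0.8  0.2  0.3 -1.3 -0.  -1.3 -0.4 -0.6  0.6
 -0.1  0.8  0.   0.6  0.4  0.4 -0.2 -0.  -0.7  0.8]
top post px pred [456.55328024 260.96860871]
scene post px pred [166.84197129 288.91169716]
```

```bash
cat > ov.py <<'E'
from h import *
a=cv2.imread('pics/top0.png');b=cv2.imread('pics/scene0.png')
K=6
def fr(o,yaw,pts):
    t=np.radians(yaw);c,s=np.cos(t),np.sin(t);return [[o[0]+c*x-s*y,o[1]+s*x+c*y,z] for x,y,z in pts]
def draw(im,c,org,P,col):
    q=np.array([(pix(c,p)-org+.5)*K for p in P]).astype(int);cv2.polylines(im,[q],True,col,1)
O=[]
pad=(.5414,-.0094)
import sys; y=float(sys.argv[1]);yt=-10.2;tr=(.492,.304)
for c,im,org,org2 in [('top',a,(278,138),(155,208)),('scene',b,(294,262),(382,190))]:
    for og,W,H in [(org,65,48*0+110//1 if 0 else 105),(org2,75,70)]:
        W,H=(115,98) if (c=='scene' and og is org) else (W,H)
        k=400/max(W,H);K=k
        v=cv2.resize(im[og[1]:og[1]+H,og[0]:og[0]+W],None,fx=k,fy=k,interpolation=cv2.INTER_CUBIC)[:300 if og is org2 else 400]
        v=cv2.copyMakeBorder(v,0,max(0,400-v.shape[0]),0,max(0,400-v.shape[1]),cv2.BORDER_CONSTANT)[:400,:400]
        if og is org:
            draw(v,c,og,fr(pad,y,[(36*np.cos(t)/1e3,36*np.sin(t)/1e3,.008) for t in np.arange(0,6.28,.2)]),(0,255,255))
            draw(v,c,og,fr(pad,y,[(.075,.018,.06),(.175,.018,.06),(.175,-.018,.06),(.075,-.018,.06)]),(0,0,255))
            draw(v,c,og,fr(pad,y,[(-.04,.035,.0),(.21,.035,.0),(.21,-.035,.0),(-.04,-.035,.0)]),(255,0,255))
        else:
            h=.065
            for z in (0,.022): draw(v,c,og,fr(tr,yt,[(h,h,z),(-h,h,z),(-h,-h,z),(h,-h,z)]),(255,0,255))
        O.append(cv2.resize(v,(300,300)) if 0 else v)
v=np.vstack([np.hstack(O[:2]),np.hstack(O[2:])]);cv2.imwrite('pics/'+sys.argv[2],cv2.resize(v,(600,600)))
E
python3 ov.py 18.5 ov1.png
```

```text
(no output)
```

View pics/ov1.png

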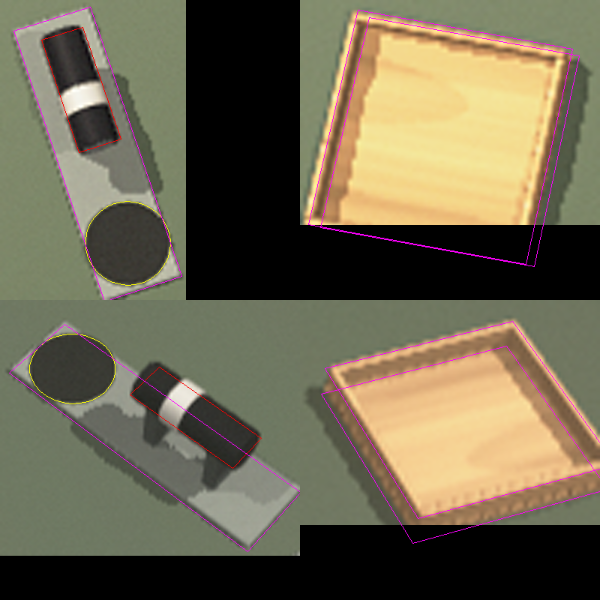

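The overlay fits both views: pad (0.541,-0.009), lens direction yaw 18.5°, tray (0.492,0.304) at yaw -10°. Moving now: back along -y first, away from the tall box, then across.

```bash
python3 -m handwheel '[{"grip":-1,"travel":[0.28,0.96,-0.2],"spin":0},{"grip":-1,"travel":[0.28,0.96,-0.2],"spin":0},{"grip":-1,"travel":[0.28,0.96,-0.2],"spin":0},{"grip":-1,"travel":[0.28,0.96,0],"spin":0},{"grip":-1,"travel":[0.28,0.96,0],"spin":0},{"grip":-1,"travel":[0.28,0.96,0],"spin":0},{"grip":-1,"travel":[0.28,0.96,0],"spin":0},{"grip":-1,"travel":[0.28,0.96,0],"spin":0}]' 30
python3 -m handwheel '[{"grip":-1,"travel":[0.81,0.47,0],"spin":0},{"grip":-1,"travel":[0.81,0.47,0],"spin":0},{"grip":-1,"travel":[0.81,0.47,0],"spin":0},{"grip":-1,"travel":[0.81,0.47,0],"spin":0},{"grip":-1,"travel":[0.81,0.47,0],"spin":0},{"grip":-1,"travel":[0.81,0.47,0],"spin":0},{"grip":-1,"travel":[0.81,0.47,0],"spin":0},{"grip":-1,"travel":[0.81,0.47,0],"spin":0}]'
python3 -m handwheel '[{"grip":-1,"travel":[0.81,0.47,0],"spin":0},{"grip":-1,"travel":[0.81,0.47,0],"spin":0},{"grip":-1,"travel":[0.81,0.47,0],"spin":0},{"grip":-1,"travel":[0.81,0.47,0],"spin":0},{"grip":-1,"travel":[0.81,0.47,0],"spin":0},{"grip":-1,"travel":[0.81,0.47,0],"spin":0},{"grip":-1,"travel":[0.81,0.47,0],"spin":0},{"grip":-1,"travel":[0.27,0.93,0],"spin":0}]'; python3 -c "
from h import *;s=telemetry.get_state();print(s['joints'])"
```

```text
time_s: 1.5
tcp_pos: [0.1899, 0.4468, 0.2498]
eef_rot: [-180.0, 0.0, -16.4]
contact_force: [-0.2, -0.6, 0.2]
gripper_width: 0.0878
gripper_force: 0.0
time_s: 2.5
tcp_pos: [0.32, 0.311, 0.2497]
eef_rot: [-180.0, -0.0, -16.4]
contact_force: [1.0, -0.5, -0.1]
gripper_width: 0.0875
gripper_force: 0.0
time_s: 3.5
tcp_pos: [0.433, 0.1678, 0.2493]
eef_rot: [180.0, -0.0, -16.4]
contact_force: [-0.8, -0.2, -0.9]
gripper_width: 0.0875
gripper_force: 0.0
[ 4.55956936e+01 -3.62446976e-01 -2.33532535e+01  2.07105101e-02
 -6.70370610e+01  2.79893012e+01]
```

```bash
python3 -m handwheel '[{"grip":-1,"travel":[0.3,0.95,0],"spin":0},{"grip":-1,"travel":[0.3,0.95,0],"spin":0},{"grip":-1,"travel":[0.3,0.95,0],"spin":0},{"grip":-1,"travel":[0.3,0.95,0],"spin":0},{"grip":-1,"travel":[0.3,0.95,0],"spin":0},{"grip":-1,"travel":[0.3,0.95,0],"spin":0},{"grip":-1,"travel":[0.3,0.95,0],"spin":0},{"grip":-1,"travel":[0.3,0.95,0],"spin":0}]'
python3 -m handwheel '[{"grip":-1,"travel":[0.3,0.95,0],"spin":0},{"grip":-1,"travel":[0.3,0.95,0],"spin":0},{"grip":-1,"travel":[0.3,0.95,0],"spin":0},{"grip":-1,"travel":[0.3,0.95,0],"spin":0},{"grip":-1,"travel":[0.3,0.95,0],"spin":0},{"grip":-1,"travel":[0.3,0.95,0],"spin":0},{"grip":-1,"travel":[0.3,0.95,0],"spin":0},{"grip":-1,"travel":[0.3,0.95,0],"spin":0}]'
python3 -m handwheel '[{"grip":-1,"travel":[0.3,0.95,0],"spin":0},{"grip":-1,"travel":[0.3,0.95,0],"spin":0},{"grip":-1,"travel":[0.3,0.95,0],"spin":0},{"grip":0,"travel":[0,0,0],"spin":1},{"grip":0,"travel":[0,0,0],"spin":1},{"grip":0,"travel":[0,0,0],"spin":1},{"grip":0,"travel":[0,0,0],"spin":1},{"grip":0,"travel":[0,0,0],"spin":1}]'
python3 -m handwheel '[{"grip":0,"travel":[0,0,0],"spin":1},{"grip":0,"travel":[0,0,0],"spin":1},{"grip":0,"travel":[0,0,0],"spin":1},{"grip":0,"travel":[0,0,0],"spin":1},{"grip":0,"travel":[0,0,0],"spin":1},{"grip":0,"travel":[0,0,0],"spin":1},{"grip":0,"travel":[0,0,0],"spin":1},{"grip":0,"travel":[0,0,0],"spin":1}]'
```

```text
time_s: 4.5
tcp_pos: [0.4359, -0.0319, 0.2497]
eef_rot: [-180.0, -0.0, -16.4]
contact_force: [1.1, 0.4, -0.6]
gripper_width: 0.0876
gripper_force: 0.0
time_s: 5.5
tcp_pos: [0.4396, -0.2314, 0.2496]
eef_rot: [180.0, -0.0, -16.4]
contact_force: [-0.9, 0.9, 0.0]
gripper_width: 0.0873
gripper_force: 0.0
time_s: 6.5
tcp_pos: [0.4409, -0.3054, 0.2495]
eef_rot: [180.0, -0.0, -41.6]
contact_force: [-0.3, -0.1, 0.9]
gripper_width: 0.0459
gripper_force: 0.0
time_s: 7.5
tcp_pos: [0.441, -0.3053, 0.2495]
eef_rot: [180.0, -0.0, -81.6]
contact_force: [-0.5, 0.0, 0.2]
gripper_width: 0.0438
gripper_force: 0.0
```

```bash
python3 -m handwheel '[{"grip":0,"travel":[0,0,0],"spin":1},{"grip":0,"travel":[0,0,0],"spin":1},{"grip":0,"travel":[0,0,0.8],"spin":0.18},{"grip":0,"travel":[0.1,-0.08,1],"spin":0},{"grip":0,"travel":[0,0,1],"spin":0},{"grip":0,"travel":[0,0,1],"spin":0},{"grip":0,"travel":[0,0,1],"spin":0},{"grip":0,"travel":[0,0,0.8],"spin":0}]'
python3 - <<'E'
from h import *
a=snap('top','t1')[:,:,::-1];b=snap('scene','s1')[:,:,::-1]
f=lambda i,x,y,s:cv2.resize(i[y:y+s,x:x+s],(400,400),interpolation=cv2.INTER_CUBIC)
cv2.imwrite('pics/c2.png',np.hstack([f(a,410,215,90),f(b,120,235,90)]))
E
```

```text
time_s: 8.5
tcp_pos: [0.4426, -0.3078, 0.1085]
eef_rot: [180.0, 0.0, -92.3]
contact_force: [-0.2, -0.2, 0.0]
gripper_width: 0.0438
gripper_force: 0.0
```

View pics/c2.png

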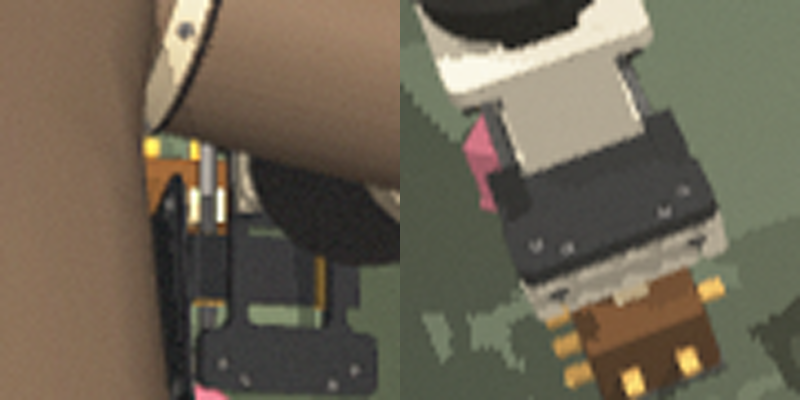

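The gripper is over the block with the post between the jaws; nothing else is near it. Descending and closing.

```bash
python3 -m handwheel '[{"grip":0,"travel":[0,0,0.5],"spin":0},{"grip":0,"travel":[0,0,0.5],"spin":0},{"grip":0,"travel":[0,0,0.5],"spin":0},{"grip":0,"travel":[0,0,0.36],"spin":0},{"grip":0,"travel":[0,0,0],"spin":0}]'
python3 -m handwheel '[{"grip":1,"travel":[0,0,0],"spin":0},{"grip":1,"travel":[0,0,0],"spin":0},{"grip":1,"travel":[0,0,0],"spin":0},{"grip":1,"travel":[0,0,0],"spin":0},{"grip":1,"travel":[0,0,0],"spin":0}]' 30
python3 -m handwheel '[{"grip":1,"travel":[0,0,-0.2],"spin":0},{"grip":1,"travel":[0,0,-0.4],"spin":0},{"grip":1,"travel":[0,0,-0.8],"spin":0},{"grip":1,"travel":[0,0,-0.8],"spin":0},{"grip":1,"travel":[0,0,-0.8],"spin":0},{"grip":1,"travel":[0,0,-0.8],"spin":0},{"grip":1,"travel":[0,0,-0.8],"spin":0},{"grip":1,"travel":[0,0,-0.4],"spin":0}]'
```

```text
time_s: 9.22
tcp_pos: [0.4425, -0.3069, 0.0623]
eef_rot: [179.9, 0.0, -92.3]
contact_force: [0.5, 0.3, -0.3]
gripper_width: 0.0441
gripper_force: 0.0
time_s: 9.85
tcp_pos: [0.4428, -0.3069, 0.0629]
eef_rot: [180.0, 0.0, -92.3]
contact_force: [-0.7, -0.4, -2.5]
gripper_width: 0.016
gripper_force: 30.0
time_s: 10.85
tcp_pos: [0.4434, -0.3072, 0.1899]
eef_rot: [-179.9, -0.0, -92.3]
contact_force: [-0.4, 0.3, -2.5]
gripper_width: 0.0159
gripper_force: 30.0
```

```bash
python3 -m handwheel '[{"grip":1,"travel":[-0.4,-0.12,0],"spin":0},{"grip":1,"travel":[-0.86,-0.24,0],"spin":0},{"grip":1,"travel":[-0.86,-0.24,0],"spin":0},{"grip":1,"travel":[-0.86,-0.24,0],"spin":0},{"grip":1,"travel":[-0.86,-0.25,0],"spin":0},{"grip":1,"travel":[-0.86,-0.25,0],"spin":0},{"grip":1,"travel":[-0.86,-0.25,0],"spin":0},{"grip":1,"travel":[-0.86,-0.25,0],"spin":0}]'
python3 -m handwheel '[{"grip":1,"travel":[-0.86,-0.25,0],"spin":0},{"grip":1,"travel":[-0.86,-0.25,0],"spin":0},{"grip":1,"travel":[-0.86,-0.25,0],"spin":0},{"grip":1,"travel":[-0.86,-0.25,0],"spin":0},{"grip":1,"travel":[-0.86,-0.25,0],"spin":0},{"grip":1,"travel":[-0.86,-0.25,0],"spin":0},{"grip":1,"travel":[-0.45,-0.13,0],"spin":0.4},{"grip":1,"travel":[-0.4,0,0],"spin":0.8}]'
python3 -m handwheel '[{"grip":1,"travel":[0,0,0],"spin":1},{"grip":1,"travel":[0,0,0],"spin":1},{"grip":1,"travel":[0,0,0],"spin":1},{"grip":1,"travel":[0,0,0],"spin":1},{"grip":1,"travel":[0,0,0],"spin":1},{"grip":1,"travel":[0,0,0],"spin":1},{"grip":1,"travel":[0,0,0],"spin":1},{"grip":1,"travel":[0,0,0],"spin":1}]'
python3 -m handwheel '[{"grip":1,"travel":[0,0,0],"spin":1},{"grip":1,"travel":[0,0,0],"spin":1},{"grip":1,"travel":[0,0,0],"spin":1},{"grip":1,"travel":[0,0,0],"spin":1},{"grip":1,"travel":[0,0,0],"spin":0.6},{"grip":1,"travel":[0,0,0],"spin":0}]'
```

```text
time_s: 11.85
tcp_pos: [0.4949, -0.1471, 0.187]
eef_rot: [179.9, 0.0, -92.3]
contact_force: [0.6, 0.8, -2.3]
gripper_width: 0.0158
gripper_force: 30.0
time_s: 12.85
tcp_pos: [0.5423, 0.0012, 0.1873]
eef_rot: [179.9, -0.0, -98.4]
contact_force: [-0.3, -0.7, -2.0]
gripper_width: 0.0157
gripper_force: 30.0
time_s: 13.85
tcp_pos: [0.5421, 0.0006, 0.1874]
eef_rot: [180.0, -0.0, -138.4]
contact_force: [0.5, 0.2, -2.9]
gripper_width: 0.0154
gripper_force: 30.0
time_s: 14.6
tcp_pos: [0.5421, 0.0005, 0.1876]
eef_rot: [180.0, -0.0, -161.2]
contact_force: [-0.1, -0.0, -2.8]
gripper_width: 0.0159
gripper_force: 30.0
```

```bash
python3 -m handwheel '[{"grip":1,"travel":[0.15,-0.37,0.3],"spin":0.04},{"grip":1,"travel":[0,0,0.8],"spin":0},{"grip":1,"travel":[0,0,0.8],"spin":0},{"grip":1,"travel":[0,0,0.8],"spin":0},{"grip":1,"travel":[0,0,0.6],"spin":0},{"grip":1,"travel":[0,0,0.3],"spin":0},{"grip":1,"travel":[0,0,0],"spin":0}]'
python3 - <<'E'
from h import *
a=snap('top','t2')[:,:,::-1];b=snap('scene','s2')[:,:,::-1]
f=lambda i,x,y,s:cv2.resize(i[y:y+s,x:x+s],(400,400),interpolation=cv2.INTER_CUBIC)
cv2.imwrite('pics/c3.png',np.hstack([f(a,270,150,100),f(b,270,210,130)]))
E
```

```text
time_s: 15.48
tcp_pos: [0.5416, -0.0102, 0.0977]
eef_rot: [-180.0, -0.1, -161.5]
contact_force: [-0.2, -0.2, -2.4]
gripper_width: 0.0158
gripper_force: 30.0
```

View pics/c3.png

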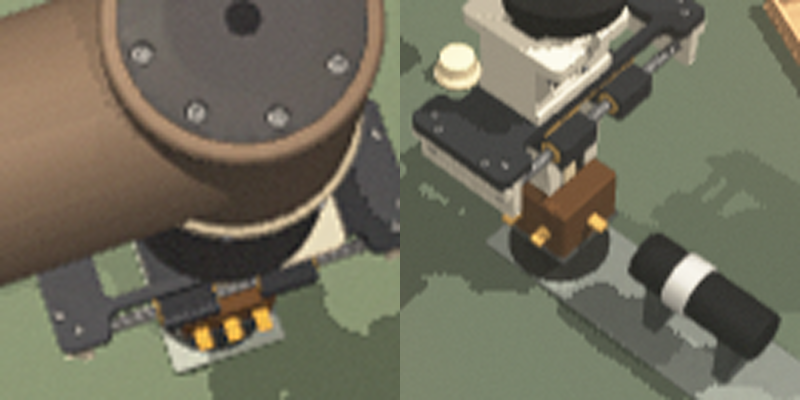

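The block hangs upright over the pad with the single lug facing the lens and the three lugs on the far side. Pausing, then turning +90° in yaw.

```bash
Z='{"grip":1,"travel":[0,0,0],"spin":0}'
python3 -m handwheel '[{"grip":1,"travel":[0,0,0],"spin":0},{"grip":1,"travel":[0,0,0],"spin":0},{"grip":1,"travel":[0,0,0],"spin":0},{"grip":1,"travel":[0,0,0],"spin":0},{"grip":1,"travel":[0,0,0],"spin":0},{"grip":1,"travel":[0,0,0],"spin":0},{"grip":1,"travel":[0,0,0],"spin":0},{"grip":1,"travel":[0,0,0],"spin":0}]'
python3 -m handwheel '[{"grip":1,"travel":[0,0,0],"spin":0},{"grip":1,"travel":[0,0,0],"spin":0},{"grip":1,"travel":[0,0,0],"spin":0},{"grip":1,"travel":[0,0,0],"spin":-0.5},{"grip":1,"travel":[0,0,0],"spin":-1},{"grip":1,"travel":[0,0,0],"spin":-1},{"grip":1,"travel":[0,0,0],"spin":-1},{"grip":1,"travel":[0,0,0],"spin":-1}]'
python3 -m handwheel '[{"grip":1,"travel":[0,0,0],"spin":-1},{"grip":1,"travel":[0,0,0],"spin":-1},{"grip":1,"travel":[0,0,0],"spin":-1},{"grip":1,"travel":[0,0,0],"spin":-1},{"grip":1,"travel":[0,0,0],"spin":-1},{"grip":1,"travel":[0,0,0],"spin":-1},{"grip":1,"travel":[0,0,0],"spin":-1},{"grip":1,"travel":[0,0,0],"spin":-1}]'
python3 -m handwheel '[{"grip":1,"travel":[0,0,0],"spin":-1},{"grip":1,"travel":[0,0,0],"spin":-1},{"grip":1,"travel":[0,0,0],"spin":-1},{"grip":1,"travel":[0,0,0],"spin":-1},{"grip":1,"travel":[0,0,0],"spin":-1},{"grip":1,"travel":[0,0,0],"spin":-0.5},{"grip":1,"travel":[0,0,0],"spin":0},{"grip":1,"travel":[0,0,0],"spin":0}]'
```

```text
time_s: 16.58
tcp_pos: [0.5418, -0.01, 0.098]
eef_rot: [-180.0, -0.0, -161.5]
contact_force: [0.9, 0.9, -3.2]
gripper_width: 0.0158
gripper_force: 30.0
time_s: 17.58
tcp_pos: [0.5417, -0.01, 0.0981]
eef_rot: [180.0, 0.0, -138.8]
contact_force: [0.1, 0.2, -2.5]
gripper_width: 0.0159
gripper_force: 30.0
time_s: 18.58
tcp_pos: [0.5418, -0.01, 0.098]
eef_rot: [180.0, -0.0, -98.8]
contact_force: [0.1, 0.3, -1.9]
gripper_width: 0.0161
gripper_force: 30.0
time_s: 19.58
tcp_pos: [0.5418, -0.01, 0.0981]
eef_rot: [-180.0, -0.0, -71.5]
contact_force: [-0.2, 0.3, -2.6]
gripper_width: 0.0158
gripper_force: 30.0
```

```bash
python3 -m handwheel '[{"grip":1,"travel":[0,0,0],"spin":0},{"grip":1,"travel":[0,0,0],"spin":0},{"grip":1,"travel":[0,0,0],"spin":0},{"grip":1,"travel":[0,0,0],"spin":0},{"grip":1,"travel":[0,0,0],"spin":0},{"grip":1,"travel":[0,0,0],"spin":0},{"grip":1,"travel":[0,0,0],"spin":0},{"grip":1,"travel":[0,0,0],"spin":0}]'
python3 -m handwheel '[{"grip":1,"travel":[0,0,0],"spin":0},{"grip":1,"travel":[0,0,0],"spin":0},{"grip":1,"travel":[0,0,0],"spin":0},{"grip":1,"travel":[0,0,0],"spin":-0.5},{"grip":1,"travel":[0,0,0],"spin":-1},{"grip":1,"travel":[0,0,0],"spin":-1},{"grip":1,"travel":[0,0,0],"spin":-1},{"grip":1,"travel":[0,0,0],"spin":-1}]'
python3 -m handwheel '[{"grip":1,"travel":[0,0,0],"spin":-1},{"grip":1,"travel":[0,0,0],"spin":-1},{"grip":1,"travel":[0,0,0],"spin":-1},{"grip":1,"travel":[0,0,0],"spin":-1},{"grip":1,"travel":[0,0,0],"spin":-1},{"grip":1,"travel":[0,0,0],"spin":-1},{"grip":1,"travel":[0,0,0],"spin":-1},{"grip":1,"travel":[0,0,0],"spin":-1}]'
python3 -m handwheel '[{"grip":1,"travel":[0,0,0],"spin":-1},{"grip":1,"travel":[0,0,0],"spin":-1},{"grip":1,"travel":[0,0,0],"spin":-1},{"grip":1,"travel":[0,0,0],"spin":-1},{"grip":1,"travel":[0,0,0],"spin":-1},{"grip":1,"travel":[0,0,0],"spin":-0.5},{"grip":1,"travel":[0,0,0],"spin":0},{"grip":1,"travel":[0,0,0],"spin":0}]'
python3 - <<'E'
from h import *
b=snap('scene','s3')[:,:,::-1]
f=lambda i,x,y,s:cv2.resize(i[y:y+s,x:x+s],(400,400),interpolation=cv2.INTER_CUBIC)
cv2.imwrite('pics/c4.png',f(b,270,210,130))
E
```

```text
time_s: 20.58
tcp_pos: [0.5418, -0.01, 0.0981]
eef_rot: [-180.0, -0.0, -71.5]
contact_force: [0.5, 0.8, -3.4]
gripper_width: 0.0158
gripper_force: 30.0
time_s: 21.58
tcp_pos: [0.5418, -0.01, 0.0981]
eef_rot: [-180.0, -0.0, -48.8]
contact_force: [0.1, -0.9, -2.4]
gripper_width: 0.0157
gripper_force: 30.0
time_s: 22.58
tcp_pos: [0.5417, -0.01, 0.0981]
eef_rot: [-180.0, -0.0, -8.8]
contact_force: [0.3, 0.3, -2.7]
gripper_width: 0.016
gripper_force: 30.0
time_s: 23.58
tcp_pos: [0.5417, -0.01, 0.0981]
eef_rot: [180.0, 0.0, 18.5]
contact_force: [0.6, 0.4, -2.9]
gripper_width: 0.0156
gripper_force: 30.0
```

View pics/c4.png

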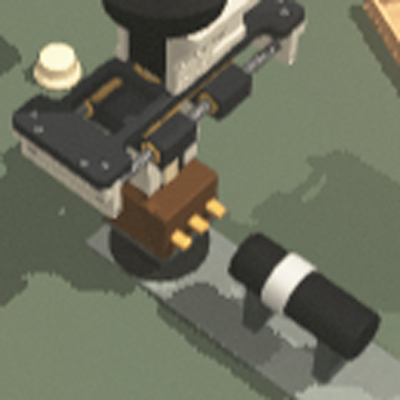

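The three lugs face the lens, block upright. Pausing, then lifting and carrying it to the tray.

```bash
python3 -m handwheel '[{"grip":1,"travel":[0,0,0],"spin":0},{"grip":1,"travel":[0,0,0],"spin":0},{"grip":1,"travel":[0,0,0],"spin":0},{"grip":1,"travel":[0,0,0],"spin":0},{"grip":1,"travel":[0,0,0],"spin":0},{"grip":1,"travel":[0,0,0],"spin":0},{"grip":1,"travel":[0,0,0],"spin":0},{"grip":1,"travel":[0,0,0],"spin":0}]'
python3 -m handwheel '[{"grip":1,"travel":[0,0,0],"spin":0},{"grip":1,"travel":[0,0,0],"spin":0},{"grip":1,"travel":[0,0,-0.4],"spin":0},{"grip":1,"travel":[0,0,-0.8],"spin":0},{"grip":1,"travel":[0,0,-0.8],"spin":0},{"grip":1,"travel":[0,0,-0.6],"spin":0},{"grip":1,"travel":[0.08,-0.45,0],"spin":0},{"grip":1,"travel":[0.15,-0.9,0],"spin":0}]'
python3 -m handwheel '[{"grip":1,"travel":[0.15,-0.9,0],"spin":0},{"grip":1,"travel":[0.15,-0.9,0],"spin":0},{"grip":1,"travel":[0.15,-0.9,0],"spin":0},{"grip":1,"travel":[0.15,-0.9,0],"spin":0},{"grip":1,"travel":[0.15,-0.9,0],"spin":0},{"grip":1,"travel":[0.15,-0.9,0],"spin":0},{"grip":1,"travel":[0.15,-0.9,0],"spin":0},{"grip":1,"travel":[0.15,-0.9,0],"spin":0}]'
python3 -m handwheel '[{"grip":1,"travel":[0.15,-0.9,0],"spin":0},{"grip":1,"travel":[0.15,-0.9,0],"spin":0},{"grip":1,"travel":[0.15,-0.9,0],"spin":0},{"grip":1,"travel":[0.15,-0.9,0],"spin":0},{"grip":1,"travel":[0.08,-0.4,0],"spin":0},{"grip":1,"travel":[0,0,0],"spin":0.7},{"grip":1,"travel":[0,0,0],"spin":1},{"grip":1,"travel":[0,0,0],"spin":1}]'
python3 -m handwheel '[{"grip":1,"travel":[0,0,0],"spin":1},{"grip":1,"travel":[0,0,0],"spin":1},{"grip":1,"travel":[0,0,0],"spin":1},{"grip":1,"travel":[0,0,0],"spin":0},{"grip":1,"travel":[0,0,0],"spin":0}]'
```

```text
time_s: 24.62
tcp_pos: [0.5418, -0.01, 0.0981]
eef_rot: [180.0, 0.0, 18.5]
contact_force: [0.3, -0.1, -2.5]
gripper_width: 0.0161
gripper_force: 30.0
time_s: 25.62
tcp_pos: [0.536, 0.0241, 0.1627]
eef_rot: [-180.0, 0.0, 18.4]
contact_force: [-0.6, 0.3, -1.9]
gripper_width: 0.0156
gripper_force: 30.0
time_s: 26.62
tcp_pos: [0.5069, 0.205, 0.1623]
eef_rot: [180.0, 0.1, 18.5]
contact_force: [0.2, -1.0, -2.3]
gripper_width: 0.0161
gripper_force: 30.0
time_s: 27.62
tcp_pos: [0.492, 0.3044, 0.163]
eef_rot: [180.0, 0.0, 4.9]
contact_force: [0.4, -0.1, -2.0]
gripper_width: 0.0158
gripper_force: 30.0
time_s: 28.25
tcp_pos: [0.4921, 0.3042, 0.163]
eef_rot: [180.0, 0.0, -9.9]
contact_force: [0.0, 0.1, -2.8]
gripper_width: 0.0159
gripper_force: 30.0
```

```bash
python3 -m handwheel '[{"grip":1,"travel":[0,0,0.4],"spin":0},{"grip":1,"travel":[0,0,0.8],"spin":0},{"grip":1,"travel":[0,0,0.8],"spin":0},{"grip":1,"travel":[0,0,0.8],"spin":0},{"grip":1,"travel":[0,0,0.6],"spin":0},{"grip":1,"travel":[0,0,0.2],"spin":0},{"grip":1,"travel":[0,0,0.06],"spin":0},{"grip":1,"travel":[0,0,0],"spin":0}]'
python3 -m handwheel '[{"grip":1,"travel":[0,0,0.04],"spin":0},{"grip":1,"travel":[0,0,0.04],"spin":0},{"grip":1,"travel":[0,0,0],"spin":0}]'
```

```text
time_s: 29.25
tcp_pos: [0.4924, 0.3046, 0.0721]
eef_rot: [-180.0, -0.0, -10.0]
contact_force: [0.0, 0.5, -1.6]
gripper_width: 0.016
gripper_force: 30.0
time_s: 29.62
tcp_pos: [0.4921, 0.3043, 0.0697]
eef_rot: [-180.0, -0.0, -10.0]
contact_force: [-1.3, -0.4, -2.6]
gripper_width: 0.0159
gripper_force: 30.0
```

```bash
python3 -m handwheel '[{"grip":1,"travel":[0,0,0.04],"spin":0},{"grip":1,"travel":[0,0,0],"spin":0}]'
python3 -m handwheel '[{"grip":1,"travel":[0,0,0.03],"spin":0},{"grip":1,"travel":[0,0,0],"spin":0}]'
python3 - <<'E'
from h import *
b=snap('scene','s4')[:,:,::-1]
cv2.imwrite('pics/c5.png',cv2.resize(b[150:270,365:485],(480,480),interpolation=cv2.INTER_CUBIC))
E
```

```text
time_s: 29.88
tcp_pos: [0.492, 0.3042, 0.0685]
eef_rot: [180.0, 0.0, -10.0]
contact_force: [0.0, 0.9, -1.9]
gripper_width: 0.0156
gripper_force: 30.0
time_s: 30.12
tcp_pos: [0.4921, 0.3043, 0.0679]
eef_rot: [-180.0, -0.0, -10.0]
contact_force: [-0.1, -0.5, -0.8]
gripper_width: 0.0161
gripper_force: 30.0
```

View pics/c5.png

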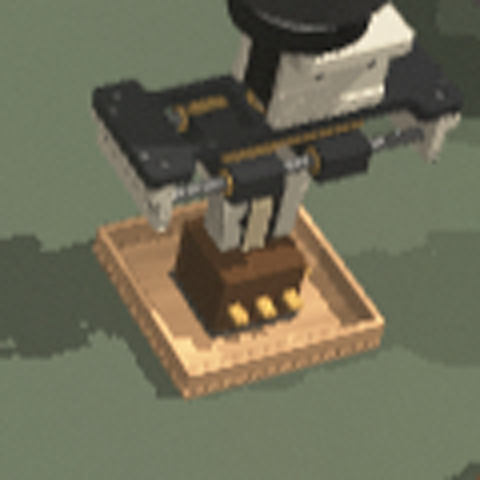

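The block sits in the tray square to its sides and the load is starting to transfer. One more millimetre down, then release.

```bash
python3 -m handwheel '[{"grip":1,"travel":[0,0,0.03],"spin":0},{"grip":1,"travel":[0,0,0],"spin":0},{"grip":1,"travel":[0,0,0],"spin":0}]'
```

```text
time_s: 30.55
tcp_pos: [0.4922, 0.3043, 0.0678]
eef_rot: [-180.0, -0.0, -10.0]
contact_force: [-1.3, -1.3, 5.0]
gripper_width: 0.0159
gripper_force: 30.0
```

Down: 5 N upward. Releasing and retreating.

```bash
python3 -m handwheel '[{"grip":0,"travel":[0,0,0],"spin":0},{"grip":0,"travel":[0,0,0],"spin":0},{"grip":0,"travel":[0,0,0],"spin":0},{"grip":0,"travel":[0,0,0],"spin":0},{"grip":0,"travel":[0,0,-0.2],"spin":0},{"grip":0,"travel":[0,0,-0.5],"spin":0},{"grip":0,"travel":[0,0,-0.8],"spin":0},{"grip":0,"travel":[0,0,-0.8],"spin":0}]'
python3 -m handwheel '[{"grip":0,"travel":[0,0,-1],"spin":0},{"grip":0,"travel":[0,0,-1],"spin":0},{"grip":0,"travel":[0,0,-1],"spin":0},{"grip":0,"travel":[0.2,0.9,0],"spin":0},{"grip":0,"travel":[0.2,0.9,0],"spin":0},{"grip":0,"travel":[0.2,0.9,0],"spin":0},{"grip":0,"travel":[0.2,0.9,0],"spin":0},{"grip":0,"travel":[0.2,0.9,0],"spin":0}]'
python3 -m handwheel '[{"grip":0,"travel":[0.2,0.9,0],"spin":0},{"grip":0,"travel":[0.2,0.9,0],"spin":0},{"grip":0,"travel":[0.2,0.9,0],"spin":0},{"grip":0,"travel":[0.2,0.9,0],"spin":0},{"grip":0,"travel":[0,0,0],"spin":0}]'
python3 - <<'E'
from h import *
a=snap('top','t5')[:,:,::-1];b=snap('scene','s5')[:,:,::-1]
f=lambda i,x,y,s:cv2.resize(i[y:y+s,x:x+s],(400,400),interpolation=cv2.INTER_CUBIC)
cv2.imwrite('pics/c6.png',np.hstack([f(a,145,200,90),f(b,370,160,100)]))
E
```

```text
time_s: 31.55
tcp_pos: [0.4923, 0.3044, 0.1261]
eef_rot: [-180.0, -0.0, -10.0]
contact_force: [-0.2, -0.5, 0.2]
gripper_width: 0.0436
gripper_force: 0.0
time_s: 32.55
tcp_pos: [0.4972, 0.1873, 0.1994]
eef_rot: [180.0, 0.0, -10.0]
contact_force: [-0.1, 0.2, -0.4]
gripper_width: 0.0435
gripper_force: 0.0
time_s: 33.17
tcp_pos: [0.5012, 0.0953, 0.1996]
eef_rot: [180.0, 0.0, -10.1]
contact_force: [-0.0, -0.2, -0.3]
gripper_width: 0.0441
gripper_force: 0.0
```

View pics/c6.png

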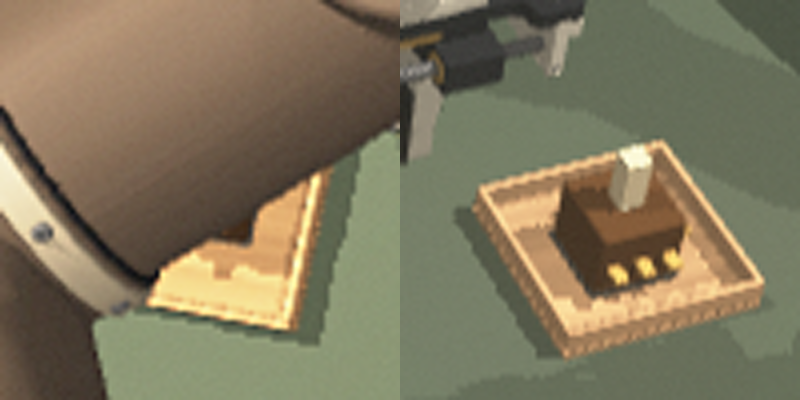

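The block stands upright, square to the tray and apparently central. I'll check the post position by number before handing in.

Run:
```python
from h import *
p=w('scene',(428.2,199),.091);print(p)
if np.hypot(p[0]-.492,p[1]-.304)<.009: print(close_job())
```

```text
[0.49525182 0.30161685 0.091     ]
the job is handed in; nothing more can be done
None
```

The job is handed in: the capacitor block was shown to the lens one-, two- then three-lug side, with a pause of over a second at each. It now stands upright in the tray, about 4 mm from its centre by the last camera estimate, with the gripper clear and about 33 s used.

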